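# Torque the ribbon stand's last bolt until the wrench clicks

### The job

The click-type torque wrench is already on the last, front bolt of the ribbon stand. Turn its handle clockwise (seen from above) until the bolt is seated and the wrench clicks, its handle plainly giving way; stop there without forcing the handle on to the end of its give. Then let the handle spring back, let go of it with the bolt still tight, and leave the goods beside the stand where they are.

Things in the scene. Friction and masses are not known exactly. Their poses are not given: they have to be found in the camera images.
- ribbon_stand: Dark steel ribbon stand fixed to the counter: plate 190x210x8 mm from 35 mm in front of the bolt to 155 mm behind it; uprights and rod 115 mm behind the bolt carry a red and a gold spool, top at 122 mm. Origin on the counter on the front bolt's axis; x points from bolt to spools, z up. A yellow line on the plate, along +x from the bolt, marks the seated place of the red pointer.
- bolt_axis (a point): Point on the vertical bolt axis, 56 mm above the counter, at the mid-height of the wrench. Bolt and wrench handle both turn about this axis. The wrench's round steel head here is 42 mm in diameter, its top at 70 mm. Axes as the stand's.
- grip (a point): Middle of the wrench's black rubber grip, 135 mm from the bolt axis, 56 mm above the counter. The grip is level, 23 mm wide, 24 mm high (z 44 to 68 mm) and reaches from 79 to 189 mm from the axis, a red band near each end, a steel cap to 197 mm; free underneath. Its x axis lies along the handle towards the bolt, z up. The handle is rigid and turns in a level plane only.
- bolt (a joint): Turn of the bolt and the wrench's socket, rad: starts at -0.9 to -0.4, grows clockwise seen from above; 0 is seated, a hard stop. There the small red pointer low on the socket, opposite the handle, stands over the yellow line, and the unclicked handle points straight away from the spools. The thread drags with 0.35 N m, so the bolt stays where it is left.
- wrench (a joint): Give of the handle relative to the socket, about the same axis, rad, growing clockwise; 0 until the set torque, 1.0 N m (7.5 N at mid grip), then damped and rising to 1.4 N m at its stop, 0.50. Over 0.12 it has clicked, over 0.40 it is forced. The handle's whole turn is joint bolt + joint wrench. A spring returns it to 0 when let go.
- tin: Round sweet tin, red with a gold lid, 69 mm in diameter, 42 mm high, loose, left of the wrench. Origin at the centre of its underside.
- ballotin: Dark blue gift box with a gold bow, 50x60x68 mm, loose, right of the wrench. Origin at the centre of its underside.
- chest_mini: Small domed dark red and gold chocolate chest, 71x84x65 mm, loose, left of the spools. Origin at the centre of its underside.

How it is judged:
By the outcome, as a careful person would: the job done as asked, in the order asked, and still so for the second after the job is handed in, with the robot touching nothing.
It also fails if it takes over 38 s, if anything falls off the work surface, if the arm or the gripper's body presses on something with over 40 N, if the wrist force passes 120 N, or if a joint passes its speed limit or range.

### The arm

A 6-joint arm with a two-finger parallel gripper is mounted at the origin on a cart in front of the work surface, level with it; the furniture and walls round the work are solid. World frame = base frame: x ahead of the robot, y to its left, z up, the work surface at z = 0. Lengths are in m, angles in rad, forces in N, time in s.
With the tool pointing down it reaches from about 0.425 to 0.95 m from the base axis. Payload 3.5 kg.
Tool frame: the origin (TCP) lies between the finger pads; the fingertips stand 19 mm ahead of it and the grasp point (between the pads) is the TCP (ctrl.nose_length is the distance from the TCP to the fingertips, in m); z points along the fingers, y is the line along which they close (so a half turn about z gives the same grasp; the last joint's range is limited). The gripper opens to 85 mm and grips with 20 to 120 N. Pads are 22 mm wide; open, the fingers measure 114 mm over their backs; the gripper's body (76 mm by 85 mm) begins 54 mm behind the grasp point. The pads swing forward as they close: fully open they stand 13 mm farther back than shut.
Start: joints at [1.041, 0.286, 1.577, -0, 1.279, -0.15], TCP at [0.25, 0.627, 0.25] pointing down, gripper open.
Joint ranges: [-2.77, 2.77], [-0.9, 2.22], [0.21, 2.48], [-1.53, 4.67], [0.24, 2.81], [-2.84, 2.84]. Speed limits (rad/s): [2.79, 2.79, 3.14, 3.14, 3.14, 3.14].

### API

Orientations are given as a unit quaternion [x, y, z, w].
In Python, from plant import ctrl gives the robot as it stands.
- The arm moves only by the tool apply_moves, never from a script. Its argument "series" is a list of rows, each a list of 6 numbers: the shift along the world's x, y, z scaled (see below), then the turn, a rotation vector about the world's x, y, z scaled (see below). A call has 1 to 20 rows; each row is the pose to reach, as a shift and turn from the pose commanded when the call began; what a row does not reach only later rows make up. The controller multiplies each number of a shift by 0.8 m and each number of a turn by 45 degrees. A row lasts 1/8 s, in which the tool goes at most 62.5 mm and 10.7 degrees, less where a joint would pass 70% of its speed; a pose out of reach is approached as far as the arm can. A call with a number of a shift or a turn outside -1 to 1 is refused whole. A call with a gripper value outside its range is refused whole. "jaw" is the opening, from 0 (shut) to 1 (fully open), set as the call begins (left out, the last holds). The fingers move at their own pace and stop on an object; "squeeze" is the grip in N (left out, the last holds). Time passes only in rows, so rows that repeat a pose let the fingers close. It gives the time, the measured TCP pose, the force, the opening and the grip force at its end, in the units of the state.
- ctrl.get_state(): the state, without advancing time (a new reading comes with each control period).
- ctrl.read_camera(name): name is "side" or "top"; returns the picture (480x640x3 uint8, red, green, blue); there is no depth.
- ctrl.get_calibration(name): a dict with "fx", "fy", "cx", "cy" (pixels), "xyz" and "orientation" of the camera in the world. Camera axes: x right, y up, looking along -z (the intrinsics and any distortion apply to the point x, -y, -z); pixel columns grow to the right and rows downward; lengths in m; the calibration is good to about 2 mm. A picture is of the moment at which its call begins. get_calibration takes no time and is no camera call.
- ctrl.sign_off(): hands the job in; it is judged then, once.
Trained networks look in the newest picture that a camera, given by its name, has taken for a name from the list of things; names that differ only in an ending like _2 or _b are one class to them, and where a whole thing is asked for, a point or a joint stands for the part that bears it (a point fixed in the world has none). Each returns a list of dicts, best first, with "p" (0 to 1); they miss things now and then, are a little off and sometimes report something else, mostly with a low value. They report only what shows in the picture. A call takes as long as a camera call.
- ctrl.boxes_of(thing, camera): "xy" ([column, row] as shares, 0 to 1, of the picture: columns of its width, rows of its height, amid what is visible of it).
- ctrl.silhouettes(thing, camera): "pixels" (480x640 bool, what is visible of it) and "xy" ([column, row] as shares, 0 to 1, of the picture: columns of its width, rows of its height, amid what is visible of it).
The state is a dict: "time": time; "qpos": joint angles; "dq": joint speeds; "joint_efforts": joint torques, N m; "eef_pos": TCP position; "tcp_rot": TCP orientation; "contact_force": force on the tool from outside, world axes, zero at the start; "wrist_torque": the same for the moment, N m; "opening": opening from 0.0 (shut) to 1.0 (fully open); "finger_force": force on a finger pad.
Only numpy, scipy, OpenCV 4.12 (cv2) and the standard library are available. Lean on these libraries where they do the work, as an engineer would, in place of code of your own. Each camera call takes 0.05 s, during which the arm holds its last target. There are 200 camera calls.

## Working session

There is one attempt and no reset: what is moved stays moved. The work goes in short steps, Python scripts to look and compute and a tool call to move; the robot and the scene stay as the last step left them, time stands still between calls to the robot, and variables do not carry over. Pictures are saved under pics/ and viewed, at most 10 in all, crops included, and the job is handed in when it is done.

Besides the shell and the picture viewer there is one more tool, called after "Emit:" by a JSON object that holds its "api" and its "payload". apply_moves: Moves the arm, as the interface text tells. Shifts and turns lie within -1 to 1; 1 stands for 0.8 m of shift or 45 degrees of turn. Its arguments: {"type":"object","properties":{"series":{"type":"array"},"jaw":{"type":"number"},"squeeze":{"type":"number"}},"required":["series"]}

```bash
mkdir -p pics; cat > h.py <<'E'
import numpy as np, cv2
from scipy.spatial.transform import Rotation as R
from plant import ctrl
def ray(cam,u,v,z):
    c=ctrl.get_calibration(cam); 
    d=R.from_quat(c["orientation"]).apply([(u-c["cx"])/c["fx"],-(v-c["cy"])/c["fy"],-1])
    o=np.array(c["xyz"]); return o+d*(z-o[2])/d[2]
def proj(cam,p):
    c=ctrl.get_calibration(cam); q=R.from_quat(c["orientation"]).inv().apply(np.array(p)-c["xyz"])
    return c["cx"]-c["fx"]*q[0]/q[2], c["cy"]+c["fy"]*q[1]/q[2]
def shot(cam,name):
    im=ctrl.read_camera(cam); cv2.imwrite(f"pics/{name}.png",im[:,:,::-1]); return im
E
python3 - <<'E'
from h import *
for c in("top","side"):
    print(ctrl.get_calibration(c)); shot(c,c+"0")
Z=dict(bolt_axis=.07,grip=.068,tin=.042,ballotin=.068,chest_mini=.065,ribbon_stand=.008)
for t,z in Z.items():
    for r in ctrl.boxes_of(t,"top")[:2]:
        u,v=r["xy"][0]*640,r["xy"][1]*480; print(t,round(r["p"],2),round(u),round(v),ray("top",u,v,z).round(3))
print(ctrl.get_state())
E
```

```text
{'fx': 611.2163371753338, 'fy': 611.2163371753338, 'cx': 317.4212930466073, 'cy': 237.71553791484138, 'xyz': array([0.4053316 , 0.0065465 , 1.34882928]), 'orientation': array([-0.04505871,  0.04362744,  0.71166418, -0.69971455])}
{'fx': 528.5012247180426, 'fy': 528.5012247180426, 'cx': 325.26353514721575, 'cy': 239.29552616211504, 'xyz': array([ 0.08320794, -0.85324935,  0.47421151]), 'orientation': array([ 0.53811211, -0.13728193, -0.22358032,  0.80099992])}
bolt_axis 0.64 364 195 [ 0.656 -0.093  0.07 ]
bolt_axis 0.38 462 185 [ 0.676 -0.303  0.07 ]
grip 0.59 406 233 [ 0.574 -0.18   0.068]
tin 0.69 290 258 [0.528 0.067 0.042]
ballotin 0.93 463 186 [ 0.674 -0.305  0.068]
ribbon_stand 0.82 364 195 [ 0.668 -0.098  0.008]
{'time': 0.4, 'qpos': array([ 1.04097584e+00,  2.86440455e-01,  1.57693982e+00, -3.82305464e-05,
        1.27855880e+00, -1.49964316e-01]), 'dq': array([ 1.42203397e-03, -1.86881336e-03, -1.77344305e-03,  1.63873804e-03,
       -5.82640075e-05,  3.50215680e-04]), 'joint_efforts': array([-2.02001561e-04, -4.05286753e+01, -2.92353809e+01, -1.43171405e-04,
        2.06509489e-03,  8.30761678e-06]), 'eef_pos': array([0.25018669, 0.62681169, 0.25010109]), 'tcp_rot': array([ 1.8878286e-01,  9.8201884e-01, -1.6940292e-04, -4.0488993e-05]), 'contact_force': array([0.05759237, 0.50617647, 0.23342855]), 'wrist_torque': array([-0.01458516, -0.01847365,  0.0187319 ]), 'finger_force': 0.0, 'opening': 1.00241492980242}
```

View pics/top0.png

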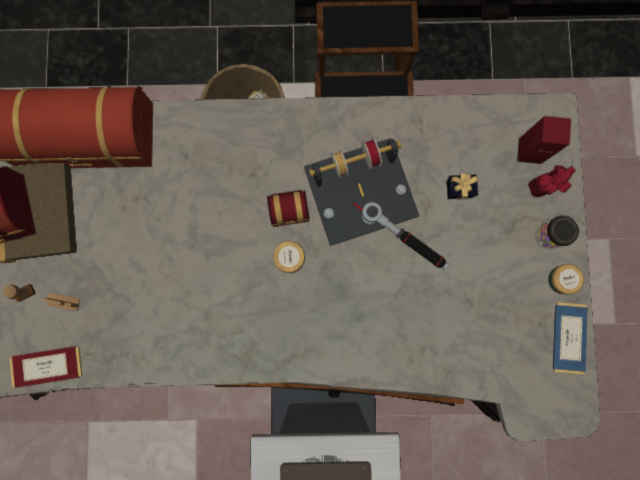

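```bash
python3 - <<'E'
import cv2
a=cv2.imread("pics/top0.png")[130:290,260:500]
cv2.imwrite("pics/crop0.png",cv2.resize(a,(792,528),interpolation=cv2.INTER_CUBIC))
E
```

```text
(no output)
```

View pics/crop0.png

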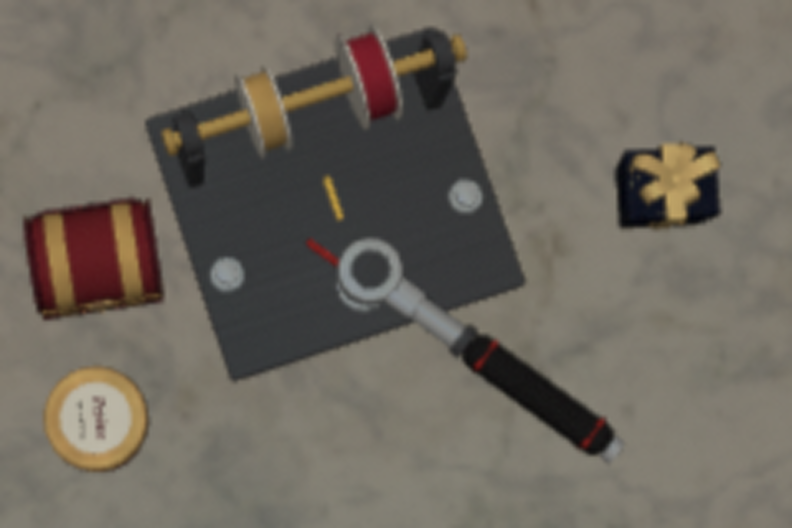

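View pics/side0.png

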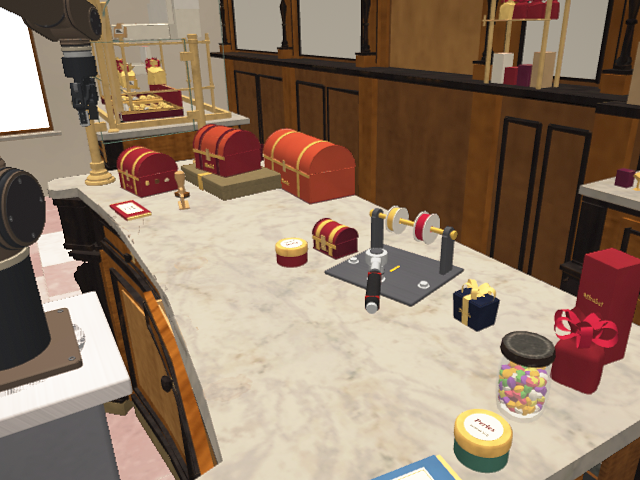

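The top view shows the wrench head at about (372, 211) and the cap end at (445, 266). The plate is tilted slightly, and the handle must swing down and left in the picture, which is clear of the goods (tin at 290, 258).

```bash
python3 - <<'E'
from h import *
f=lambda u,v,z:ray("top",260+u/3.3,130+v/3.3,z)
b=f(370,268,.07); e=f(610,449,.056); b1=f(485,353,.068); b2=f(597,437,.068)
c=[f(*p,.008) for p in((150,122),(440,28),(523,284),(233,380))]
print("b",b,"cap",e,np.linalg.norm(e-b)); 
fr=(c[2]+c[3])/2; bk=(c[0]+c[1])/2; d=(bk-fr)[:2]; print(np.linalg.norm(d),np.linalg.norm((c[1]-c[0])))
d/=np.linalg.norm(d); print("stand yaw",np.degrees(np.arctan2(d[1],d[0])),"bolt from plate",fr[:2]+.035*d)
s=f(333,198,.008); print("line dir",np.degrees(np.arctan2(*(s-b)[[1,0]])))
for p in(e,b1,b2): print(np.linalg.norm((p-b)[:2]),"handle->bolt yaw",np.degrees(np.arctan2(*(b-p)[[1,0]])))
r=R.from_quat(ctrl.get_state()["tcp_rot"]); y=r.apply([0,1,0]); print("tool y",y,np.degrees(np.arctan2(y[1],y[0])))
# silhouettes
for r in ctrl.silhouettes("grip","top")[:1]:
    m=r["pixels"]; v,u=np.nonzero(m); P=np.array([ray("top",a,bb,.06)[:2] for a,bb in zip(u,v)])
    mu=P.mean(0); w,V=np.linalg.eigh(np.cov(P.T)); print(r["p"],len(u),mu,np.degrees(np.arctan2(V[1,1],V[0,1])))
    t=(P-mu)@V[:,1]; print(t.min(),t.max())
E
```

```text
b [ 0.62132872 -0.10910368  0.07      ] cap [ 0.50332991 -0.26106528  0.056     ] 0.19290423885165595
0.18512215145261474 0.20872042669564403
stand yaw 16.165445624907978 bolt from plate [ 0.62191371 -0.10938812]
line dir 17.063386193906382
0.19239554404127118 handle->bolt yaw 52.17051338368406
0.09138758941385111 handle->bolt yaw 52.18261218188202
0.17994656074500026 handle->bolt yaw 51.86503652794856
tool y [ 3.70776636e-01  9.28722006e-01 -3.48000973e-04] 68.23647622015235
0.97 1193 [ 0.57143421 -0.17363277] 52.32969936706261
-0.11466996051977185 0.10331049152147188
```

Emit:
{"api": "apply_moves", "payload": {"series": [[0.3125,-0.534,0,0,0,-1],[0.3125,-0.534,0,0,0,-1],[0.3125,-0.534,0,0,0,-1],[0.3125,-0.534,0,0,0,-1],[0.3125,-0.534,0,0,0,-1],[0.3125,-0.534,0,0,0,-1],[0.3125,-0.534,0,0,0,-1],[0.3125,-0.534,0,0,0,-1],[0.3125,-0.534,0,0,0,-1],[0.3125,-0.534,0,0,0,-1]], "jaw": 0.7}}

```text
time: 1.7
eef_pos: [0.5001, 0.1998, 0.2503]
tcp_rot: [0.55, 0.835, 0.0, -0.0]
contact_force: [0.2, -0.3, 0.4]
opening: 0.7
finger_force: 0.0
```

Emit:
{"api": "apply_moves", "payload": {"series": [[0.048,-0.519,-0.125,0,0,-1],[0.048,-0.519,-0.125,0,0,-1],[0.048,-0.519,-0.125,0,0,-1],[0.048,-0.519,-0.125,0,0,-1],[0.048,-0.519,-0.125,0,0,-1],[0.048,-0.519,-0.125,0,0,-1],[0.048,-0.519,-0.125,0,0,-1],[0.048,-0.519,-0.125,0,0,-1],[0.048,-0.519,-0.125,0,0,-1]]}}

```text
time: 2.82
eef_pos: [0.5389, -0.2138, 0.1502]
tcp_rot: [0.827, 0.562, 0.0, -0.0]
contact_force: [0.8, 0.1, 0.1]
opening: 0.702
finger_force: 0.0
```

Emit:
{"api": "apply_moves", "payload": {"series": [[0,0,0,0,0,-0.18],[0,0,0,0,0,-0.358],[0,0,0,0,0,-0.358]]}}

```text
time: 3.2
eef_pos: [0.5391, -0.2133, 0.1509]
tcp_rot: [0.897, 0.441, 0.0, 0.0]
contact_force: [0.4, -0.4, -0.3]
opening: 0.699
finger_force: 0.0
```

```bash
python3 - <<'E'
from h import *
a=shot("top","top1")[130:290,300:540]; b=shot("side","side1")[180:340,270:510]
cv2.imwrite("pics/c1.png",cv2.resize(np.hstack([a,b]),(800,267),interpolation=cv2.INTER_CUBIC)[:,:,::-1])
s=ctrl.get_state(); y=R.from_quat(s["tcp_rot"]).apply([0,1,0]); print(s["eef_pos"],np.degrees(np.arctan2(y[1],y[0])),s["opening"],s["time"],s["qpos"],s["contact_force"])
E
```

```text
[ 0.53894789 -0.21397958  0.15074738] -37.617373056824405 0.7032792845436531 3.3 [-5.52891150e-01  1.81182013e-01  1.89460007e+00  1.47229440e-04
  1.06528562e+00  1.03584557e-01] [ 0.07397454  0.07661253 -0.71059159]
```

View pics/c1.png

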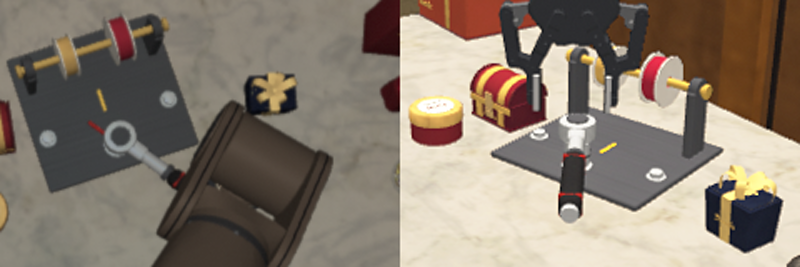

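The tool stands over the grip, squarely straddling it with clearance on both sides and clear of the goods. I'll lower, then follow the arc with the trailing finger pushing.

Emit:
{"api": "apply_moves", "payload": {"series": [[0,0,-0.06,0,0,0],[0,0,-0.1,0,0,0],[0,0,-0.1275,0,0,0],[0,0,-0.1275,0,0,0]]}}

```text
time: 3.8
eef_pos: [0.5373, -0.2141, 0.0464]
tcp_rot: [0.898, 0.44, -0.001, -0.002]
contact_force: [0.2, -0.4, -0.5]
opening: 0.695
finger_force: 0.0
```

```bash
cat > arc.py <<'E'
from h import *
def arc(a0,alphas,r=.135,b=(.6215,-.109)):
    P=lambda a:np.array(b)-r*np.array([np.cos(np.radians(52.1-a)),np.sin(np.radians(52.1-a))])
    print([[*((P(a)-P(a0))/.8).round(3).tolist(),0,0,0,round((a0-a)/45,3)] for a in alphas])
def st():
    s=ctrl.get_state(); y=R.from_quat(s["tcp_rot"]).apply([0,1,0]); p=s["eef_pos"]
    print("pos",p.round(4),"tool alpha",-37.9-np.degrees(np.arctan2(y[1],y[0])),"pos alpha",52.1-np.degrees(np.arctan2(-.109-p[1],.6215-p[0])),"F",s["contact_force"].round(1),s["wrist_torque"].round(2),"t",s["time"],s["opening"])
E
python3 -c "
from arc import *
st(); arc(0,[3,6,9,12,15,18,21,24,27,30,33,36,38])"
```

```text
pos [ 0.5373 -0.2141  0.0464] tool alpha -0.13949633358530633 pos alpha 0.8185426039935919 F [ 0.2 -0.4 -0.5] [ 0.01 -0.01 -0.02] t 3.8 0.6952341025737275
[[-0.007, 0.006, 0, 0, 0, -0.067], [-0.013, 0.012, 0, 0, 0, -0.133], [-0.02, 0.018, 0, 0, 0, -0.2], [-0.025, 0.024, 0, 0, 0, -0.267], [-0.031, 0.031, 0, 0, 0, -0.333], [-0.036, 0.039, 0, 0, 0, -0.4], [-0.041, 0.046, 0, 0, 0, -0.467], [-0.045, 0.054, 0, 0, 0, -0.533], [-0.049, 0.062, 0, 0, 0, -0.6], [-0.053, 0.07, 0, 0, 0, -0.667], [-0.056, 0.078, 0, 0, 0, -0.733], [-0.058, 0.086, 0, 0, 0, -0.8], [-0.06, 0.092, 0, 0, 0, -0.844]]
```

Emit:
{"api": "apply_moves", "payload": {"series": [[-0.007,0.006,0,0,0,-0.067],[-0.013,0.012,0,0,0,-0.133],[-0.02,0.018,0,0,0,-0.2],[-0.025,0.024,0,0,0,-0.267],[-0.031,0.031,0,0,0,-0.333],[-0.036,0.039,0,0,0,-0.4],[-0.041,0.046,0,0,0,-0.467],[-0.045,0.054,0,0,0,-0.533],[-0.049,0.062,0,0,0,-0.6],[-0.053,0.07,0,0,0,-0.667],[-0.056,0.078,0,0,0,-0.733],[-0.058,0.086,0,0,0,-0.8],[-0.06,0.092,0,0,0,-0.844],[-0.06,0.092,0,0,0,-0.844]]}}

```text
time: 5.55
eef_pos: [0.4917, -0.1424, 0.0501]
tcp_rot: [0.992, 0.124, 0.001, 0.001]
contact_force: [-0.2, -0.7, 0.3]
opening: 0.701
finger_force: 0.5
```

```bash
python3 - <<'E'
from arc import *
st(); arc(38,[40,42,44,46,48,50])
a=shot("top","top2")[130:290,260:500]; b=shot("side","side2")[180:340,270:510]
cv2.imwrite("pics/c2.png",cv2.resize(np.hstack([a,b]),(800,267),interpolation=cv2.INTER_CUBIC)[:,:,::-1])
E
```

```text
pos [ 0.4917 -0.1424  0.0501] tool alpha 37.84436582440586 pos alpha 37.67782558086707 F [-0.2 -0.7  0.3] [-0.19 -0.03 -0.04] t 5.55 0.7006449345070712
[[-0.001, 0.006, 0, 0, 0, -0.044], [-0.002, 0.012, 0, 0, 0, -0.089], [-0.003, 0.017, 0, 0, 0, -0.133], [-0.004, 0.023, 0, 0, 0, -0.178], [-0.005, 0.029, 0, 0, 0, -0.222], [-0.005, 0.035, 0, 0, 0, -0.267]]
```

View pics/c2.png

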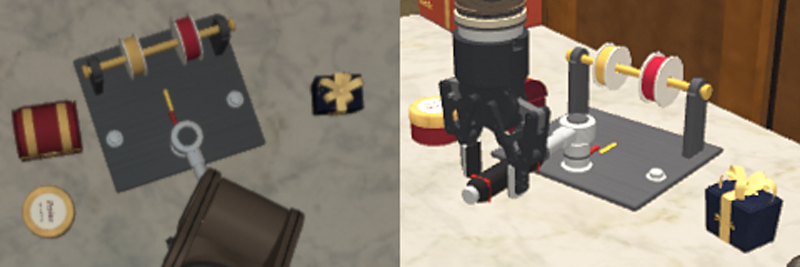

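The trailing finger is pushing, and the red pointer is almost in line with the yellow line (about 5° short). Now in smaller steps, reading the force.

Emit:
{"api": "apply_moves", "payload": {"series": [[-0.001,0.006,0,0,0,-0.044],[-0.002,0.012,0,0,0,-0.089],[-0.003,0.017,0,0,0,-0.133],[-0.003,0.017,0,0,0,-0.133]]}}

```text
time: 6.15
eef_pos: [0.4899, -0.1303, 0.0498]
tcp_rot: [0.997, 0.072, 0.002, 0.003]
contact_force: [0.9, -6.7, 0.4]
opening: 0.7
finger_force: 3.4
```

Emit:
{"api": "apply_moves", "payload": {"series": [[-0.001,0.006,0,0,0,-0.044],[-0.001,0.012,0,0,0,-0.089],[-0.001,0.012,0,0,0,-0.089]]}}

```text
time: 6.52
eef_pos: [0.4887, -0.1209, 0.0497]
tcp_rot: [0.999, 0.037, 0.001, 0.003]
contact_force: [-1.3, -8.2, 1.1]
opening: 0.699
finger_force: 3.7
```

```bash
python3 - <<'E'
from arc import *
st(); arc(48,[50,52,54,56,58,60])
a=shot("top","top3")[130:290,260:500]; b=shot("side","side3")[180:340,270:510]
cv2.imwrite("pics/c3.png",cv2.resize(np.hstack([a,b]),(800,267),interpolation=cv2.INTER_CUBIC)[:,:,::-1])
E
```

```text
pos [ 0.4887 -0.1209  0.0497] tool alpha 47.80718834070567 pos alpha 46.99101883923423 F [-1.3 -8.2  1.1] [-1.13  0.15  0.04] t 6.525 0.6993666357724823
[[-0.0, 0.006, 0, 0, 0, -0.044], [-0.0, 0.012, 0, 0, 0, -0.089], [-0.0, 0.018, 0, 0, 0, -0.133], [-0.0, 0.024, 0, 0, 0, -0.178], [0.0, 0.029, 0, 0, 0, -0.222], [0.001, 0.035, 0, 0, 0, -0.267]]
```

View pics/c3.png

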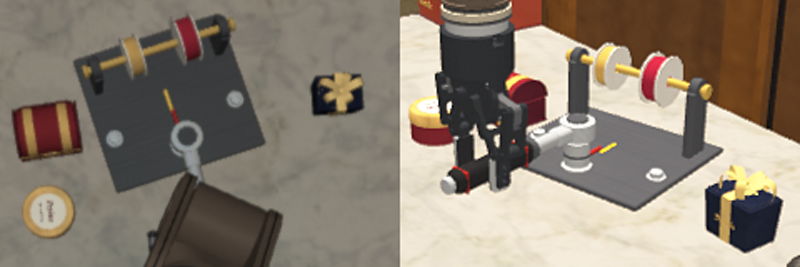

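The pointer now lies over the yellow line: the bolt is seated, and the force (8.2 N) has reached the set torque. Pushing on about 10° for a clear click at roughly half the give.

Emit:
{"api": "apply_moves", "payload": {"series": [[0,0.006,0,0,0,-0.044],[0,0.012,0,0,0,-0.089],[0,0.018,0,0,0,-0.133],[0,0.024,0,0,0,-0.178],[0,0.029,0,0,0,-0.222],[0,0.029,0,0,0,-0.222],[0,0.029,0,0,0,-0.222]]}}

```text
time: 7.5
eef_pos: [0.4885, -0.0979, 0.0496]
tcp_rot: [0.999, -0.049, 0.001, 0.002]
contact_force: [-1.5, -8.3, 1.1]
opening: 0.698
finger_force: 4.1
```

```bash
python3 - <<'E'
from arc import *
st(); arc(58,[56,54,52,50,48,46,44,42,40,38,36])
a=shot("top","top4")[130:290,260:500]; b=shot("side","side4")[180:340,270:510]
cv2.imwrite("pics/c4.png",cv2.resize(np.hstack([a,b]),(800,267),interpolation=cv2.INTER_CUBIC)[:,:,::-1])
E
```

```text
pos [ 0.4885 -0.0979  0.0496] tool alpha 57.77390748731616 pos alpha 56.87872727866725 F [-1.5 -8.3  1.1] [-1.25  0.2   0.11] t 7.5 0.6981335977983274
[[-0.001, -0.006, 0, 0, 0, 0.044], [-0.001, -0.012, 0, 0, 0, 0.089], [-0.001, -0.018, 0, 0, 0, 0.133], [-0.001, -0.024, 0, 0, 0, 0.178], [-0.0, -0.029, 0, 0, 0, 0.222], [0.0, -0.035, 0, 0, 0, 0.267], [0.001, -0.041, 0, 0, 0, 0.311], [0.002, -0.047, 0, 0, 0, 0.356], [0.003, -0.053, 0, 0, 0, 0.4], [0.004, -0.058, 0, 0, 0, 0.444], [0.006, -0.064, 0, 0, 0, 0.489]]
```

View pics/c4.png

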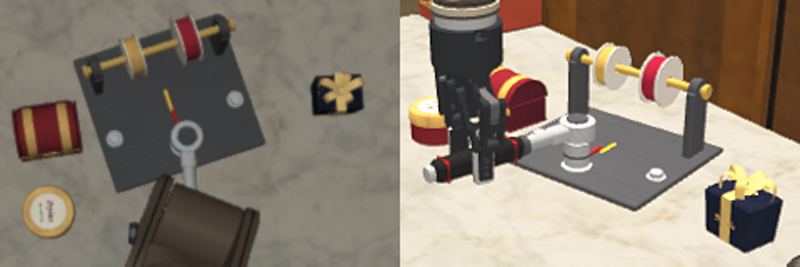

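```bash
python3 - <<'E'
from h import *
b=np.array([.6215,-.109])
for n,u,v in(("c3",447,184),("c4",431,173),("c2",472,194)):
    p=ray("side",270+(u-400)/1.667,180+v/1.667,.056)[:2]; d=b-p; print(n,p,np.linalg.norm(d),np.degrees(np.arctan2(d[1],d[0])))
E
```

```text
c3 [ 0.43458349 -0.14740904] 0.19082199698565758 11.611937976256543
c4 [ 0.43182517 -0.11710959] 0.18984811244066657 2.448204019527034
c2 [ 0.44566327 -0.17920582] 0.18933413571448102 21.765200672439395
```

The pointer is still on the line and the handle has swung about 14° (0.24 rad) past seated, so it has clicked and isn't forced. Next I back off slowly, so the spring returns the handle, until it stands free between the fingers.

Emit:
{"api": "apply_moves", "payload": {"series": [[-0.001,-0.006,0,0,0,0.044],[-0.001,-0.012,0,0,0,0.089],[-0.001,-0.018,0,0,0,0.133],[-0.001,-0.024,0,0,0,0.178],[0,-0.029,0,0,0,0.222],[0,-0.035,0,0,0,0.267],[0.001,-0.041,0,0,0,0.311],[0.002,-0.047,0,0,0,0.356],[0.003,-0.053,0,0,0,0.4],[0.004,-0.058,0,0,0,0.444],[0.005,-0.061,0,0,0,0.467],[0.005,-0.061,0,0,0,0.467],[0.005,-0.061,0,0,0,0.467]]}}

```text
time: 9.22
eef_pos: [0.4914, -0.1441, 0.0483]
tcp_rot: [0.991, 0.132, -0.0, -0.0]
contact_force: [-0.4, -0.8, -0.7]
opening: 0.703
finger_force: 0.0
```

```bash
python3 - <<'E'
from arc import *
st()
a=shot("top","top5")[130:290,260:500]; b=shot("side","side5")[180:340,270:510]
cv2.imwrite("pics/c5.png",cv2.resize(np.hstack([a,b]),(800,267),interpolation=cv2.INTER_CUBIC)[:,:,::-1])
E
```

```text
pos [ 0.4914 -0.1441  0.0483] tool alpha 36.91888683420819 pos alpha 36.98568374264836 F [-0.4 -0.8 -0.7] [ 0.02 -0.02 -0.  ] t 9.225 0.7028380238252201
```

View pics/c5.png

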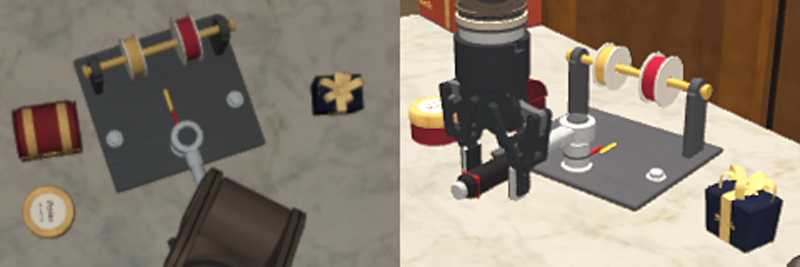

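The handle has sprung back, the pointer is on the yellow line, and the force is near zero with gaps on both sides. Next, lift straight up.

Emit:
{"api": "apply_moves", "payload": {"series": [[0,0,0.03,0,0,0],[0,0,0.07,0,0,0],[0,0,0.13,0,0,0],[0,0,0.2,0,0,0],[0,0,0.25,0,0,0],[0,0,0.25,0,0,0],[0,0,0.25,0,0,0]]}}

```text
time: 10.2
eef_pos: [0.4909, -0.1439, 0.2474]
tcp_rot: [0.991, 0.132, -0.001, -0.0]
contact_force: [-0.1, 0.1, -0.3]
opening: 0.7
finger_force: 0.0
```

```bash
python3 - <<'E'
from arc import *
st()
a=shot("top","top6")[130:290,260:500]; b=shot("side","side6")[180:340,270:510]
cv2.imwrite("pics/c6.png",cv2.resize(np.hstack([a,b]),(800,267),interpolation=cv2.INTER_CUBIC)[:,:,::-1])
E
```

```text
pos [ 0.4909 -0.1439  0.2474] tool alpha 36.9100514549824 pos alpha 37.12909575915712 F [-0.1  0.1 -0.3] [ 0.02 -0.01 -0.03] t 10.2 0.699736085140654
```

View pics/c6.png

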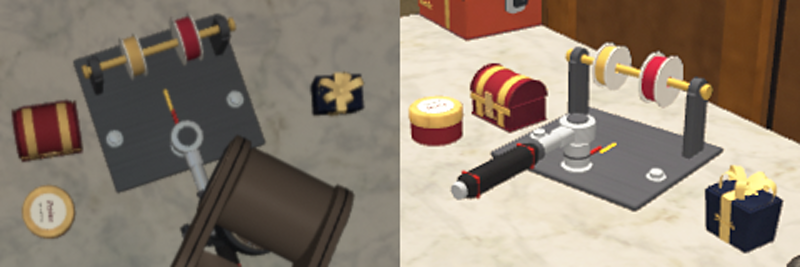

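The wrench is free and at rest, the pointer is over the yellow line, and the goods haven't moved.

```bash
python3 -c "
from plant import ctrl
print(ctrl.sign_off())"
```

```text
the job is handed in; nothing more can be done
None
```

The job is handed in: the bolt is seated, the wrench clicked at about 0.24 rad of give (not forced), the handle sprang back and was let go with the bolt still tight, and the goods were left where they were.

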